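# Put the heavy tea tin aside by feel

### The job

Three identical closed tea tins stand on the pantry counter: two are nearly used up and one is still full. Feel their weight by lifting them, stack the two lighter ones one by one in a square, centred column on the lid of the low white cake tin, and then finish still holding the heaviest one upright in the gripper, in the air with its underside at least 10 cm above the counter and touching nothing else. Keep the tins upright, and leave the cake tin and everything else on the counter where they are.

Things in the scene. Friction and masses are not known exactly. Their poses are not given: they have to be found in the camera images.
- tin_1: closed square metal tea tin, flat lid, straight sides, plain paper band, 60 x 60 mm, 90 mm tall; tin_1, tin_2 and tin_3 look alike. Origin: centre of its underside; z up, x and y square to its sides. Stands upright on the counter, turned any way. The two nearly empty ones weigh 0.15 to 0.3 kg each, the full one 0.48 to 0.7 kg; names and places do not tell which it is.
- tin_2: closed square metal tea tin, flat lid, straight sides, plain paper band, 60 x 60 mm, 90 mm tall; tin_1, tin_2 and tin_3 look alike. Origin: centre of its underside; z up, x and y square to its sides. Stands upright on the counter, turned any way. The two nearly empty ones weigh 0.15 to 0.3 kg each, the full one 0.48 to 0.7 kg; names and places do not tell which it is.
- tin_3: closed square metal tea tin, flat lid, straight sides, plain paper band, 60 x 60 mm, 90 mm tall; tin_1, tin_2 and tin_3 look alike. Origin: centre of its underside; z up, x and y square to its sides. Stands upright on the counter, turned any way. The two nearly empty ones weigh 0.15 to 0.3 kg each, the full one 0.48 to 0.7 kg; names and places do not tell which it is.
- cake_tin: low closed white square cake tin, 110 x 110 mm and 45 mm tall, 0.9 kg, loose, with a flat lid: the foot of the column, its lid 45 mm above the counter. Origin: centre of its underside; z up, x and y square to its sides. Stands to the robot's right of the middle, turned up to 30 degrees. Not to be moved.
- teacup: white porcelain teacup, 80 mm across and 55 mm tall, with a handle on its +y side; loose, to be left alone. Origin: centre of its underside.
- measuring_cup: glass measuring cup, 90 mm across and 90 mm tall, with a handle on its +y side; loose, to be left alone. Origin: centre of its underside.
- strainer: stainless mesh strainer lying upside down: dome 98 mm across at the rim and 45 mm tall, thin handle reaching 168 mm from the dome's centre along its -x; loose, to be left alone. Origin: centre of the dome on the counter.
- trivet: flat round red silicone trivet, 160 mm across and 8 mm thick, to be left alone. Origin: centre of its underside.
- squeezer: wooden hand citrus squeezer lying down along its x, 140 mm long, 42 mm thick; loose, to be left alone. Origin: under its middle, on the counter.
Not all that is in view belongs to the job. Leave any blue, purple or turquoise look-alike of the tin_3 alone.

How it is judged:
By the outcome, as a careful person would: the job done as asked, in the order asked, and still so for the second after the job is handed in, while the arm keeps its last pose, push and grip.
It also fails if it takes over 69 s, if anything falls off the work surface, if the arm or the gripper's body presses on something with over 40 N, if the wrist force passes 120 N, or if a joint passes its speed limit or range.

### The arm

A 7-joint arm with a two-finger parallel gripper is mounted at the origin on the work surface. World frame = base frame: x ahead of the robot, y to its left, z up, the work surface at z = 0. Lengths are in mm, angles in rad, forces in N, time in s.
With the tool pointing down it reaches from about 400 to 875 mm from the base axis. Payload 4.4 kg.
Tool frame: the origin (TCP) lies midway between the tips of the shut fingers; the grasp point (between the pads) lies ctrl.grip_depth behind it (ctrl.grip_depth is the distance from the TCP to the grasp point, in mm); z points along the fingers, y is the line along which they close (so a half turn about z gives the same grasp; the last joint's range is limited). The gripper opens to 85 mm and grips with 20 to 120 N. Pads are 22 mm wide; open, the fingers measure 114 mm over their backs; the gripper's body (76 mm by 85 mm) begins 54 mm behind the grasp point. The pads swing forward as they close: fully open they stand 13 mm farther back than shut.
Start: joints at [1.163, 0.628, 0.038, 1.517, -0.027, 0.996, -0.02], TCP at [217.897, -612.404, 231.313] pointing down, gripper open.
Joint ranges: [-3.06, 3.06], [-0.37, 2.12], [-1.25, 1.32], [0.18, 2.47], [-1.1, 4.24], [0.23, 1.98], [-2.94, 2.94]. Speed limits (rad/s): [2.57, 2.57, 3.14, 3.14, 3.14, 3.14, 3.14].

### API

Orientations are given as [roll, pitch, yaw] about the fixed x, y, z axes, in that order (R = Rz(yaw) Ry(pitch) Rx(roll)).
In Python, from cell import ctrl gives the robot as it stands.
- The arm moves only by the tool carry_out, never from a script. Its argument "deltas" is one flat list of numbers, 7 for each row, row after row: the turn, a rotation vector about the tool's x, y, z in degrees, then the shift along the tool's x, y, z in m, then the closure, from -1 (fully open) to 1 (shut). In form: [wx, wy, wz, dx, dy, dz, claw, wx, wy, wz, dx, dy, dz, claw, ...]. A call has 1 to 12 rows; each row shifts and turns the commanded pose from where the row before left it, along the tool's axes as they then stand; what a row does not reach is not made up. A row lasts 1/8 s, in which the tool goes at most 62.5 mm and 10.7 degrees, less where a joint would pass 70% of its speed; a pose out of reach is approached as far as the arm can. A call with a gripper value outside its range is refused whole. The fingers move at their own pace and stop on an object; the grip force is fixed at half the most. Time passes only in rows, so rows that do not move let the fingers close. It gives the time, the measured TCP pose, the force, the opening and the grip force at its end, in the units of the state.
- ctrl.read_state(): the state, without advancing time (a new reading comes with each control period).
- ctrl.get_image(name): name is "scene" or "side" or "wrist"; returns the picture (420x560x3 uint8, red, green, blue); there is no depth.
- ctrl.calibration(name): a dict with "mtx" (3x3 intrinsics, pixels), "R" (3x3) and "t" (3): a world point X has camera coordinates R X + t. Camera axes: x right, y down, z forward; pixel columns grow to the right and rows downward; lengths in mm; the calibration is good to about 2 mm. A picture is of the moment at which its call begins: read the wrist's pose just before it. calibration takes no time and is no camera call; for the wrist camera it gives the pose at the moment of the call.
- ctrl.finish_job(): hands the job in; it is judged then, once.
The state is a dict: "clock": time; "qpos": joint angles; "qd": joint speeds; "tau": joint torques, N m; "eef_pos": TCP position; "tool_rot": TCP orientation; "force": force on the tool from outside, world axes, zero at the start; "torque": the same for the moment, N m; "width": finger opening in mm; "gripper_force": force on a finger pad.
Only numpy, scipy, OpenCV 4.12 (cv2) and the standard library are available. Lean on these libraries where they do the work, as an engineer would, in place of code of your own. Each camera call takes 0.05 s, during which the arm holds its last target. There are 200 camera calls.

## Working session

There is one attempt and no reset: what is moved stays moved. The work goes in short steps, Python scripts to look and compute and a tool call to move; the robot and the scene stay as the last step left them, time stands still between calls to the robot, and variables do not carry over. Pictures are saved under pics/ and viewed, at most 12 in all, crops included, and the job is handed in when it is done.

Besides the shell and the picture viewer there is one more tool, called after "Emit:" by a JSON object that holds its "op" and its "data", one argument or row to a line. carry_out: Moves the arm, as the interface text tells. Its arguments: {"type":"object","properties":{"deltas":{"type":"array"}},"required":["deltas"]}

```bash
mkdir -p pics; ls
python3 - <<'E'
from cell import ctrl
import cv2,numpy as np
s=ctrl.read_state();print({k:np.round(v,3).tolist() for k,v in s.items()},ctrl.grip_depth)
for n in("scene","side","wrist"):
    cv2.imwrite(f"pics/{n}0.png",ctrl.get_image(n)[:,:,::-1]); c=ctrl.calibration(n); print(n,np.round(c["mtx"],1).tolist(),np.round(-c["R"].T@c["t"]),np.round(c["R"],2).tolist())
E
```

```text
pics
{'clock': 0.0, 'qpos': [1.163, 0.629, 0.038, 1.518, -0.027, 0.996, -0.02], 'qd': [0.0, -0.001, 0.0, 0.001, -0.001, 0.001, 0.001], 'tau': [0.0, -56.341, 1.227, -19.345, 0.011, 0.01, 0.0], 'eef_pos': [217.691, -611.796, 230.366], 'tool_rot': [-3.14, 0.0, 0.342], 'force': [-0.924, 0.712, 0.956], 'torque': [0.028, 0.02, 0.008], 'gripper_force': 0.0, 'width': 85.651} 18.700000000000003
scene [[398.6, 0.0, 278.3], [0.0, 398.6, 206.8], [0.0, 0.0, 1.0]] [964. 498. 745.] [[-0.77, 0.63, -0.01], [0.46, 0.55, -0.69], [-0.43, -0.54, -0.72]]
side [[484.7, 0.0, 282.8], [0.0, 484.7, 209.3], [0.0, 0.0, 1.0]] [366. 956. 946.] [[-0.98, -0.19, -0.01], [-0.12, 0.67, -0.74], [0.15, -0.72, -0.68]]
wrist [[352.3, 0.0, 277.6], [0.0, 352.3, 213.1], [0.0, 0.0, 1.0]] [ 288. -588.  374.] [[0.33, -0.94, -0.0], [-0.9, -0.32, 0.29], [-0.27, -0.09, -0.96]]
```

View pics/scene0.png

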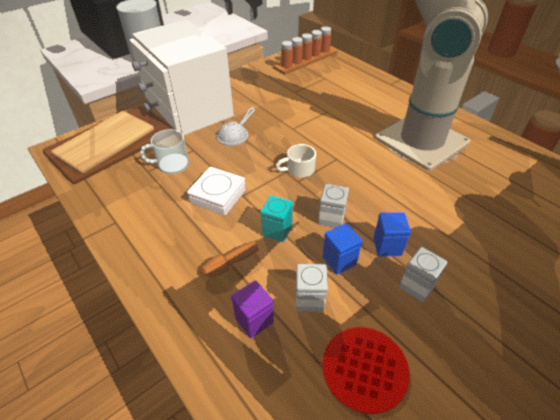

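View pics/side0.png

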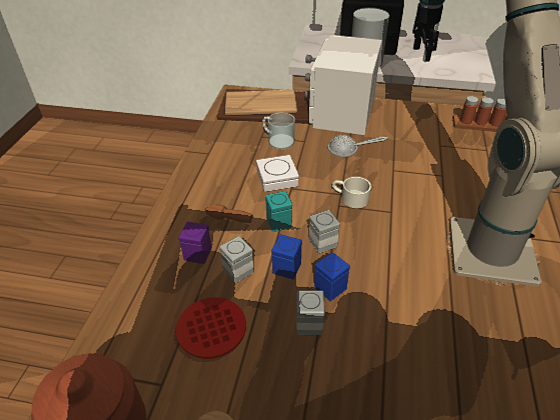

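The scene view shows grey tins with lids at about (335,192), (313,277) and (427,261), and the cake tin at (217,188). The teal, blue and purple ones are look-alikes. I'll enlarge both views to read the lid corners.

Run:
```python
import cv2
a=cv2.imread("pics/scene0.png")[160:320,185:455]
b=cv2.imread("pics/side0.png")[145:345,170:365]
cv2.imwrite("pics/sc_c.png",cv2.resize(a,(270*296//100,160*296//100),interpolation=cv2.INTER_CUBIC))
cv2.imwrite("pics/sd_c.png",cv2.resize(b,None,fx=3,fy=3,interpolation=cv2.INTER_CUBIC))
for f,pts in(("scene0",[(335,192),(313,277),(427,261),(217,188)]),("side0",[(323,218),(237,245),(311,302),(278,168)])):
    im=cv2.imread(f"pics/{f}.png"); hsv=cv2.cvtColor(im,cv2.COLOR_BGR2HSV)
    m=(hsv[:,:,1]<60).astype('uint8')
    for p in pts:
        n,l,st,c=cv2.connectedComponentsWithStats(m,connectivity=4); q=l[p[1],p[0]]
        print(f,p,hsv[p[1],p[0]],hsv[p[1]+22,p[0]-8],hsv[p[1]+22,p[0]+8],st[q] if q else None)
```

```text
scene0 (335, 192) [ 25  15 206] [ 19  32 176] [ 16  34 181] [ 319  184   30   44 1020]
scene0 (313, 277) [ 27  13 223] [ 17  21 109] [ 25  23 133] [ 296  264   32   48 1401]
scene0 (427, 261) [ 25  15 204] [20 16 98] [ 14  45 107] [ 400  247   47   55 1523]
scene0 (217, 188) [ 30   1 253] [ 13 105 195] [ 12  26 228] [ 187  167   58   48 1833]
side0 (323, 218) [ 26  25 154] [ 20  41 113] [ 22  37 160] [ 309  210   31   43 1016]
side0 (237, 245) [ 26  21 172] [20 43 72] [ 20  37 153] [ 220  236   34   47 1112]
side0 (311, 302) [ 30  21 146] [21 43 77] [22 37 76] [ 297  290   28   45 1176]
side0 (278, 168) [ 20  20 231] [ 14  31 189] [ 14 149 154] [ 256  155   43   37 1185]
```

View pics/sc_c.png

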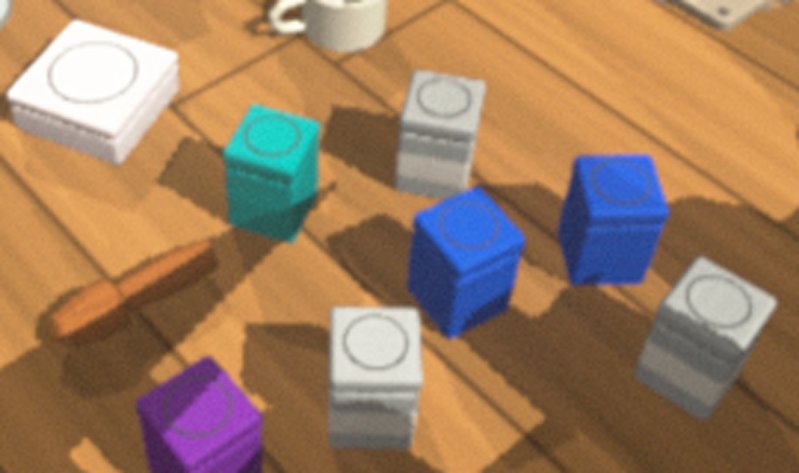

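View pics/sd_c.png

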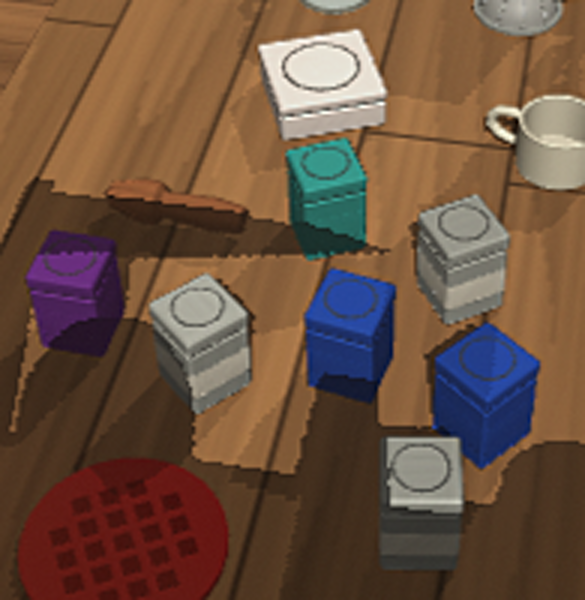

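The crops show tin A (by the teacup), B (front left of the blue one), C (right in the scene crop) and the cake tin. I'll cast their lid corners, read from both crops, onto the lid planes.

```bash
cat > h.py <<'E'
import numpy as np
from cell import ctrl
def ray(cal,uv,z):
    K,R,t=cal["mtx"],cal["R"],cal["t"]
    o=-R.T@t; d=np.c_[np.atleast_2d(uv),np.ones(len(np.atleast_2d(uv)))]@np.linalg.inv(K).T@R
    return o+d*((z-o[2])/d[:,2])[:,None]
def show(n,P):
    e=np.diff(np.r_[P,P[:1]],axis=0)[:,:2]
    a=np.degrees(np.arctan2(e[:,1],e[:,0]))%90
    z=np.exp(4j*np.radians(a)).mean()
    print(n,"c",P[:,:2].mean(0).round(1),"sides",np.linalg.norm(e,axis=1).round(1),"ang",a.round(0),"mean",round(np.degrees(np.angle(z))/4%90,1))
E
python3 - <<'E'
from h import *
sc=dict(A=[(409,71),(485,80),(476,136),(398,125)],B=[(332,308),(418,308),(420,384),(330,385)],C=[(702,258),(776,300),(740,354),(667,303)],K=[(75,20),(178,57),(117,135),(10,93)])
sd=dict(A=[(417,213),(478,195),(508,233),(446,262)],B=[(207,275),(249,317),(190,350),(150,314)],C=[(385,437),(460,437),(462,508),(387,508)],K=[(259,44),(361,31),(385,91),(280,110)])
for k in "ABCK":
    z=45 if k=="K" else 90
    show(k+" scene",ray(ctrl.calibration("scene"),np.array(sc[k])/2.96+[185,160],z))
    show(k+" side",ray(ctrl.calibration("side"),np.array(sd[k])/3+[170,145],z))
for k,p,q in(("teal",(272,135),(325,162)),("blue1",(470,224),(350,298)),("blue2",(621,182),(488,359)),("purple",(196,407),(70,258))):
    print(k,ray(ctrl.calibration("scene"),np.array(p)/2.96+[185,160],90)[0].round(),ray(ctrl.calibration("side"),np.array(q)/3+[170,145],90)[0].round())
print("cup",ray(ctrl.calibration("scene"),(302,152),55).round(), "squeezer",ray(ctrl.calibration("scene"),[(207,268),(255,245)],20).round())
E
```

```text
A scene c [447.1  59.9] sides [61.3 64.  60.3 62.6] ang [40. 38. 39. 39.] mean 38.8
A side c [439.7  63.8] sides [58.2 52.3 63.8 63. ] ang [33. 36. 43. 31.] mean 35.8
B scene c [641.8 194.2] sides [58.  59.3 57.6 60.1] ang [50. 47. 51. 48.] mean 49.1
B side c [633.1 202.8] sides [59.5 56.2 51.8 60.6] ang [49. 49. 53. 56.] mean 51.8
C scene c [439.3 317.9] sides [54.6 55.8 55.8 50.4] ang [ 9. 11.  4. 10.] mean 8.5
C side c [434.1 322.7] sides [55.1 62.4 52.7 62.4] ang [11.  9. 11. 11.] mean 10.2
K scene c [ 618.3 -187.2] sides [109.6 105.  109.1 105. ] ang [23. 25. 23. 26.] mean 24.3
K side c [ 613.  -184.8] sides [107.5 102.8 107.1 110.3] ang [22. 24. 26. 24.] mean 24.1
teal [573.   2.  90.] [570.   5.  90.]
blue1 [520. 161.  90.] [518. 164.  90.]
blue2 [405. 204.  90.] [401. 208.  90.]
purple [760. 156.  90.] [755. 162.  90.]
cup [[ 369. -140.   55.]] squeezer [[769.  -2.  20.]
 [650.  14.  20.]]
```

```bash
cat >> h.py <<'E'
def leg(x,y,z,yaw,s=None,step=52):
    "rows needed from pose s (x,y,z,yaw deg) to the goal: the shift in tool axes first, then the turn"
    if s is None:
        r=ctrl.read_state(); s=[*r["eef_pos"],np.degrees(r["tool_rot"][2])]
    a=np.radians(s[3]); d=np.array([x,y,z])-s[:3]
    t=np.array([np.cos(a)*d[0]+np.sin(a)*d[1],np.sin(a)*d[0]-np.cos(a)*d[1],-d[2]])
    n=max(1,int(np.ceil(np.linalg.norm(t)/step))); w=-((yaw-s[3]+180)%360-180)
    print("shift",t.round(1),"rows",n,"each m",(t/n/1000).round(4),"turn wz",round(w,1))
    return [x,y,z,yaw]
E
python3 - <<'E'
from h import *
s=leg(600,-195,260,19.6)
s=leg(445,62,270,37,s)
E
```

```text
shift [ 499.9 -264.7  -29.4] rows 11 each m [ 0.0454 -0.0241 -0.0027] turn wz -0.0
shift [ -59.8 -294.1  -10. ] rows 6 each m [-0.01   -0.049  -0.0017] turn wz -17.4
```

Emit:
{"op": "carry_out", "data": {
  "deltas": [0,0,0,0.0454,-0.0241,-0.0027,-1,0,0,0,0.0454,-0.0241,-0.0027,-1,0,0,0,0.0454,-0.0241,-0.0027,-1,0,0,0,0.0454,-0.0241,-0.0027,-1,0,0,0,0.0454,-0.0241,-0.0027,-1,0,0,0,0.0454,-0.0241,-0.0027,-1,0,0,0,0.0454,-0.0241,-0.0027,-1,0,0,0,0.0454,-0.0241,-0.0027,-1,0,0,0,0.0454,-0.0241,-0.0027,-1,0,0,0,0.0454,-0.0241,-0.0027,-1,0,0,0,0.0454,-0.0241,-0.0027,-1,0,0,0,0,0,0,-1]
}}

```text
clock: 1.65
eef_pos: [602.7, -189.2, 260.6]
tool_rot: [-3.139, -0.003, 0.35]
force: [-0.3, -0.1, -0.6]
width: 85.6
gripper_force: 0.0
```

Run:
```python
from h import *
import cv2
c=ctrl.calibration("wrist"); im=ctrl.get_image("wrist")[:,:,::-1].copy(); cv2.imwrite("pics/w1.png",im)
np.savez("c1.npz",**{k:c[k] for k in("mtx","R","t")}); print(ctrl.read_state()["qd"].round(3))
```

```text
[ 0.047 -0.013  0.051  0.027  0.019  0.004  0.004]
```

View pics/w1.png

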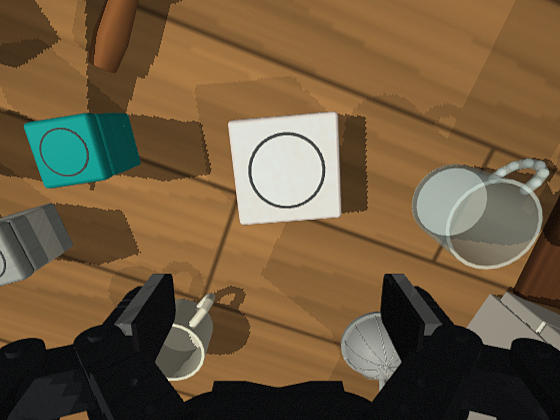

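The wrist view shows the cake tin lid squarely, with corners near (229,122), (337,112), (341,216) and (239,223), and its ring centred near (287,170).

```bash
cat >> h.py <<'E'
import cv2
def lid(im,cal,seed,z,rmin,rmax,smax=40,vmin=60,R=None):
    """centre from the dark ring round pixel seed (contours, ellipse fit) cast to height z"""
    g=cv2.cvtColor(im,cv2.COLOR_BGR2GRAY)
    e=cv2.adaptiveThreshold(g,255,cv2.ADAPTIVE_THRESH_MEAN_C,cv2.THRESH_BINARY_INV,15,8)
    for c in cv2.findContours(e,cv2.RETR_LIST,cv2.CHAIN_APPROX_NONE)[0]:
        if len(c)<40: continue
        (x,y),(a,b),_=cv2.fitEllipse(c)
        if rmin<a/2 and b/2<rmax and a/b>.75 and np.hypot(x-seed[0],y-seed[1])<25:
            print("ring",round(x,1),round(y,1),round(a,1),round(b,1),"->",ray(cal,(x,y),z)[0].round(1))
E
python3 - <<'E'
from h import *
cal=dict(np.load("c1.npz")); im=cv2.imread("pics/w1.png")
lid(im,cal,(287,170),45,30,45)
m=((im.min(2)>150)).astype('uint8'); n,l,st,_=cv2.connectedComponentsWithStats(m); q=l[130,260]; print(st[q])
cc=max(cv2.findContours((l==q).astype('uint8'),cv2.RETR_EXTERNAL,cv2.CHAIN_APPROX_NONE)[0],key=cv2.contourArea)
p=cv2.approxPolyDP(cc,8,True)[:,0]; print(p.tolist())
show("K",ray(cal,p,45))
P=ray(cal,cc[:,0],45)[:,:2].astype('float32'); print(cv2.minAreaRect(P))
print(cal["R"].round(3).tolist())
s=ctrl.read_state(); print(s["eef_pos"].round(1),s["tool_rot"].round(4),s["force"].round(2)); leg(435,60,270,37)
E
```

```text
ring 286.3 170.2 71.0 71.5 -> [ 618.  -192.9   45. ]
ring 286.2 170.0 75.9 76.6 -> [ 618.2 -192.7   45. ]
[ 228  112  113  113 6361]
[[334, 112], [228, 123], [241, 223], [339, 215]]
K c [ 617.6 -192.1] sides [104.8 104.5 105.  105.9] ang [26. 25. 25. 25.] mean 25.4
((617.356689453125, -192.66571044921875), (108.44763946533203, 107.87154388427734), 24.8505859375)
[[0.342, -0.94, -0.003], [-0.9, -0.328, 0.286], [-0.269, -0.095, -0.958]]
[ 600.5 -192.7  260.4] [-3.1405e+00  1.0000e-04  3.4620e-01] [-0.2  -0.9  -0.47]
shift [ -69.9 -293.9   -9.6] rows 6 each m [-0.0117 -0.049  -0.0016] turn wz -17.2
```

Emit:
{"op": "carry_out", "data": {
  "deltas": [0,0,0,-0.0117,-0.049,-0.0016,-1,0,0,0,-0.0117,-0.049,-0.0016,-1,0,0,0,-0.0117,-0.049,-0.0016,-1,0,0,0,-0.0117,-0.049,-0.0016,-1,0,0,0,-0.0117,-0.049,-0.0016,-1,0,0,0,-0.0117,-0.049,-0.0016,-1,0,0,-8.6,0,0,0,-1,0,0,-8.6,0,0,0,-1,0,0,0,0,0,0,-1,0,0,0,0,0,0,-1]
}}

```text
clock: 2.95
eef_pos: [434.8, 57.2, 270.6]
tool_rot: [3.141, 0.0, 0.638]
force: [0.0, -0.5, 0.5]
width: 85.3
gripper_force: 0.0
```

```bash
cat >> h.py <<'E'
def snap(n):
    c=ctrl.calibration("wrist"); im=ctrl.get_image("wrist")[:,:,::-1].copy(); cv2.imwrite(f"pics/{n}.png",im)
    np.savez(n+".npz",**{k:c[k] for k in("mtx","R","t")}); return c,im
def px(cal,X):
    v=cal["mtx"]@(cal["R"]@np.array(X,float)+cal["t"]); return v[:2]/v[2]
E
python3 - <<'E'
from h import *
cal,im=snap("w2"); s=ctrl.read_state(); print(s["clock"],s["eef_pos"].round(1),s["tool_rot"].round(3),s["force"].round(2))
p=px(cal,(445,62,90)); print(p); lid(im,cal,p,90,18,40)
E
```

```text
3.0 [434.8  57.4 270.6] [3.141 0.    0.638] [ 0.61 -0.33  0.06]
[279.22100636 177.98725527]
ring 282.2 184.7 41.5 42.8 -> [441.6  56.   90. ]
ring 282.3 184.6 45.1 45.7 -> [441.6  56.   90. ]
```

View pics/w2.png

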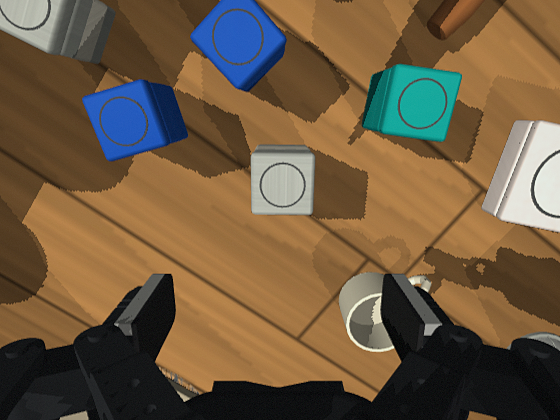

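Tin A's lid is at (251–314, 151–215), square to the tool, with its ring at (282,185). I'll grasp and lift it.

Run:
```python
from h import *
s=leg(441.6,56,42,36.6)
```

```text
shift [  4.6   5.2 228.6] rows 5 each m [0.0009 0.001  0.0457] turn wz -0.0
```

Emit:
{"op": "carry_out", "data": {
  "deltas": [0,0,0,0.0046,0.0052,0.0386,-1,0,0,0,0,0,0.05,-1,0,0,0,0,0,0.05,-1,0,0,0,0,0,0.05,-1,0,0,0,0,0,0.04,-1,0,0,0,0,0,0,0,0,0,0,0,0,0,1,0,0,0,0,0,0,1,0,0,0,0,0,0,1,0,0,0,0,0,0,1]
}}

```text
clock: 4.25
eef_pos: [442.3, 56.9, 42.8]
tool_rot: [3.141, -0.001, 0.642]
force: [1.0, -0.2, -5.9]
width: 59.3
gripper_force: 65.4
```

Emit:
{"op": "carry_out", "data": {
  "deltas": [0,0,0,0,0,-0.02,1,0,0,0,0,0,-0.03,1,0,0,0,0,0,0,1,0,0,0,0,0,0,1,0,0,0,0,0,0,1,0,0,0,0,0,0,1]
}}

```text
clock: 5.0
eef_pos: [441.3, 56.8, 91.5]
tool_rot: [-3.141, 0.002, 0.642]
force: [-0.5, -0.2, -5.5]
width: 59.7
gripper_force: 67.4
```

Run:
```python
from h import *
for i in range(3):
    s=ctrl.read_state(); print(s["clock"],s["eef_pos"].round(1),s["tool_rot"].round(3),s["force"].round(2),s["width"])
leg(618,-192.8,260,24.8)
leg(700,150,260,140)
leg(560,330,260,99)
```

```text
5.0 [441.3  56.8  91.5] [-3.141e+00  2.000e-03  6.420e-01] [-0.5  -0.21 -5.45] 59.73147791899717
5.0 [441.3  56.8  91.5] [-3.141e+00  2.000e-03  6.420e-01] [-0.5  -0.21 -5.45] 59.73147791899717
5.0 [441.3  56.8  91.5] [-3.141e+00  2.000e-03  6.420e-01] [-0.5  -0.21 -5.45] 59.73147791899717
shift [  -8.   305.7 -168.5] rows 7 each m [-0.0011  0.0437 -0.0241] turn wz 12.0
shift [ 263.    80.3 -168.5] rows 7 each m [ 0.0376  0.0115 -0.0241] turn wz -103.2
shift [ 258.7 -147.7 -168.5] rows 7 each m [ 0.037  -0.0211 -0.0241] turn wz -62.2
```

A reads about 5.5 N, so it's probably the full one. I'll take one more still reading, then set it back down.

Emit:
{"op": "carry_out", "data": {
  "deltas": [0,0,0,0,0,0,1,0,0,0,0,0,0,1]
}}

```text
clock: 5.25
eef_pos: [441.8, 56.8, 92.0]
tool_rot: [-3.141, 0.001, 0.642]
force: [0.7, -0.6, -6.0]
width: 59.4
gripper_force: 67.4
```

Emit:
{"op": "carry_out", "data": {
  "deltas": [0,0,0,0,0,0.025,1,0,0,0,0,0,0.015,1,0,0,0,0,0,0.0075,1,0,0,0,0,0,0.002,1,0,0,0,0,0,0,1,0,0,0,0,0,0,-1,0,0,0,0,0,0,-1,0,0,0,0,0,0,-1]
}}

```text
clock: 6.25
eef_pos: [442.3, 56.9, 43.2]
tool_rot: [3.141, -0.001, 0.642]
force: [-0.7, 0.7, -0.0]
width: 85.2
gripper_force: 0.0
```

A is about 0.6 kg, the full one, and it's back in its place. Going to B.

Run:
```python
from h import *
s=leg(442,57,270,140)
s=leg(634,193,270,140,s)
```

```text
shift [-2.000e-01 -3.000e-01 -2.268e+02] rows 5 each m [-0.     -0.0001 -0.0454] turn wz -103.2
shift [-59.7 227.6   0. ] rows 5 each m [-0.0119  0.0455  0.    ] turn wz 0
```

Emit:
{"op": "carry_out", "data": {
  "deltas": [0,0,0,0,0,-0.05,-1,0,0,0,0,0,-0.05,-1,0,0,-10.3,0,0,-0.05,-1,0,0,-10.3,0,0,-0.05,-1,0,0,-10.3,0,0,-0.027,-1,0,0,-10.3,0,0,0,-1,0,0,-10.3,0,0,0,-1,0,0,-10.3,0,0,0,-1,0,0,-10.3,0,0,0,-1,0,0,-10.3,0,0,0,-1,0,0,-10.3,0,0,0,-1,0,0,-10.3,0,0,0,-1]
}}

```text
clock: 7.75
eef_pos: [441.7, 56.7, 269.8]
tool_rot: [-3.141, 0.0, 2.445]
force: [-0.0, 0.2, 0.4]
width: 85.4
gripper_force: 0.0
```

Emit:
{"op": "carry_out", "data": {
  "deltas": [0,0,0,-0.012,0.0455,0,-1,0,0,0,-0.012,0.0455,0,-1,0,0,0,-0.012,0.0455,0,-1,0,0,0,-0.012,0.0455,0,-1,0,0,0,-0.012,0.0455,0,-1,0,0,0,0,0,0,-1,0,0,0,0,0,0,-1]
}}

```text
clock: 8.62
eef_pos: [633.8, 191.3, 269.2]
tool_rot: [-3.14, -0.001, 2.44]
force: [-0.0, -0.1, -0.4]
width: 85.2
gripper_force: 0.0
```

Run:
```python
from h import *
cal,im=snap("w3"); s=ctrl.read_state(); print(s["clock"],s["eef_pos"].round(1),np.degrees(s["tool_rot"]).round(1),s["force"].round(2))
p=px(cal,(636,193,90)); print(p); lid(im,cal,p,90,18,40)
```

```text
8.675 [633.8 190.8 269.6] [-179.9   -0.   139.8] [-0.08 -0.29  0.09]
[280.12760489 188.61295234]
ring 281.6 191.9 41.6 42.9 -> [639.3 192.   90. ]
ring 281.6 191.9 44.6 45.5 -> [639.3 192.   90. ]
```

View pics/w3.png

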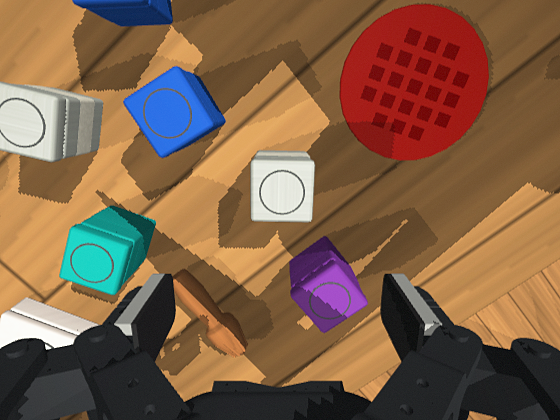

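Tin B's lid is at (251–313, 156–222), square to the tool within about 1°; closing the fingers will align it. Grasping and lifting.

Run:
```python
from h import *
s=leg(639.3,192,42,139.8)
```

```text
shift [ -3.5   4.5 227.6] rows 5 each m [-0.0007  0.0009  0.0455] turn wz -0.0
```

Emit:
{"op": "carry_out", "data": {
  "deltas": [0,0,0,-0.0035,0.0045,0.0376,-1,0,0,0,0,0,0.05,-1,0,0,0,0,0,0.05,-1,0,0,0,0,0,0.05,-1,0,0,0,0,0,0.04,-1,0,0,0,0,0,0,0,0,0,0,0,0,0,1,0,0,0,0,0,0,1,0,0,0,0,0,0,1,0,0,0,0,0,0,1]
}}

```text
clock: 9.93
eef_pos: [640.6, 193.0, 43.0]
tool_rot: [3.141, 0.001, 2.44]
force: [-0.4, -1.0, 0.6]
width: 59.4
gripper_force: 65.4
```

Emit:
{"op": "carry_out", "data": {
  "deltas": [0,0,0,0,0,-0.02,1,0,0,0,0,0,-0.03,1,0,0,0,0,0,-0.05,1,0,0,0,0,0,-0.05,1,0,0,0,0,0,-0.05,1,0,0,0,0,0,0,1,0,0,0,0,0,0,1,0,0,0,0,0,0,1]
}}

```text
clock: 10.92
eef_pos: [639.3, 192.3, 240.5]
tool_rot: [-3.138, -0.002, 2.44]
force: [0.3, 0.5, -2.2]
width: 59.3
gripper_force: 65.4
```

Run:
```python
from h import *
s=ctrl.read_state(); print(s["clock"],s["eef_pos"].round(1),np.degrees(s["tool_rot"]).round(1),s["force"].round(2),s["width"])
leg(618,-192.8,242,114.8)
```

```text
10.925 [639.3 192.3 240.5] [-1.798e+02 -1.000e-01  1.398e+02] [ 0.34  0.5  -2.2 ] 59.33769629078385
shift [-232.4 -307.9   -1.5] rows 8 each m [-0.029  -0.0385 -0.0002] turn wz 25.0
```

B is about 0.22 kg, so light. Carrying it to the cake tin.

Emit:
{"op": "carry_out", "data": {
  "deltas": [0,0,0,-0.02905,-0.0385,0,1,0,0,0,-0.02905,-0.0385,0,1,0,0,0,-0.02905,-0.0385,0,1,0,0,0,-0.02905,-0.0385,0,1,0,0,0,-0.02905,-0.0385,0,1,0,0,0,-0.02905,-0.0385,0,1,0,0,0,-0.02905,-0.0385,0,1,0,0,0,-0.02905,-0.0385,0,1,0,0,8.3,0,0,0,1,0,0,8.3,0,0,0,1,0,0,8.4,0,0,0,1,0,0,0,0,0,0,1]
}}

```text
clock: 12.42
eef_pos: [618.2, -192.1, 240.9]
tool_rot: [-3.139, -0.001, 2.005]
force: [0.1, 0.6, -2.0]
width: 59.6
gripper_force: 65.5
```

Run:
```python
from h import *
s=ctrl.read_state(); print(s["clock"],s["eef_pos"].round(1),np.degrees(s["tool_rot"]).round(1),s["force"].round(2),s["width"])
leg(618,-192.8,100,114.8)
```

```text
12.425 [ 618.2 -192.1  240.9] [-1.799e+02 -1.000e-01  1.149e+02] [ 0.14  0.56 -2.03] 59.57654999040946
shift [ -0.6  -0.5 140.9] rows 3 each m [-0.0002 -0.0002  0.047 ] turn wz 0.1
```

Emit:
{"op": "carry_out", "data": {
  "deltas": [0,0,0,-0.0006,-0.0005,0.04,1,0,0,0,0,0,0.045,1,0,0,0,0,0,0.04,1,0,0,0,0,0,0.017,1,0,0,0,0,0,0.005,1,0,0,0,0,0,0,1]
}}

```text
clock: 13.18
eef_pos: [619.5, -193.0, 96.1]
tool_rot: [3.14, 0.001, 2.004]
force: [0.1, -0.0, -2.0]
width: 59.1
gripper_force: 65.7
```

Emit:
{"op": "carry_out", "data": {
  "deltas": [0,0,0,0,0,0.003,1,0,0,0,0,0,0.002,1,0,0,0,0,0,0,1]
}}

```text
clock: 13.55
eef_pos: [618.6, -193.1, 90.4]
tool_rot: [-3.141, 0.0, 2.003]
force: [0.7, 0.5, -2.3]
width: 59.3
gripper_force: 65.7
```

Emit:
{"op": "carry_out", "data": {
  "deltas": [0,0,0,0,0,0.0015,1,0,0,0,0,0,0.001,1,0,0,0,0,0,0,1]
}}

```text
clock: 13.92
eef_pos: [618.6, -193.1, 88.0]
tool_rot: [-3.141, 0.0, 2.003]
force: [-1.5, -0.3, 1.8]
width: 59.1
gripper_force: 65.9
```

It's seated (the force went from -2 to +1.8 N). Releasing and rising for a check picture.

Emit:
{"op": "carry_out", "data": {
  "deltas": [0,0,0,0,0,0,0,0,0,0,0,0,0,-1,0,0,0,0,0,0,-1,0,0,0,0,0,0,-1,0,0,0,0,0,-0.03,-1,0,0,0,0,0,-0.05,-1,0,0,0,0,0,-0.05,-1,0,0,0,0,0,-0.05,-1,0,0,0,0,0,-0.05,-1,0,0,0,0,0,0,-1,0,0,0,0,0,0,-1]
}}

```text
clock: 15.3
eef_pos: [618.1, -193.1, 317.0]
tool_rot: [-3.14, -0.0, 2.003]
force: [-0.6, -0.3, -1.0]
width: 85.2
gripper_force: 0.0
```

Run:
```python
from h import *
cal,im=snap("w4"); s=ctrl.read_state(); print(s["clock"],s["eef_pos"].round(1),np.degrees(s["tool_rot"]).round(1),s["force"].round(2))
p=px(cal,(618,-193,135)); print(p); lid(im,cal,p,135,18,45)
leg(434,314,300,99.5)
```

```text
15.35 [ 617.8 -193.1  316.2] [-1.799e+02 -1.000e-01  1.148e+02] [ 0.44  0.82 -0.23]
[276.55537522 187.61341416]
ring 278.1 187.4 41.2 42.5 -> [ 619.2 -192.2  135. ]
ring 278.1 187.2 44.6 45.4 -> [ 619.2 -192.   135. ]
shift [537.4  45.7  16.2] rows 11 each m [0.0489 0.0042 0.0015] turn wz 15.3
```

View pics/w4.png

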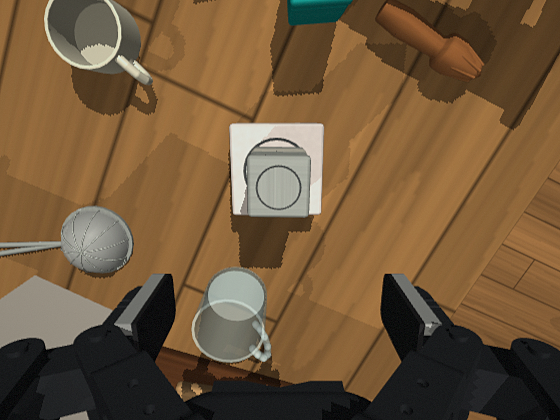

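B stands squarely on the cake tin: its lid ring is at (278,187), and the cake lid runs about (230,124) to (323,214). I'll recheck the cake tin's centre from this view.

Run:
```python
from h import *
cal=dict(np.load("w4.npz"))
show("K",ray(cal,[(230,124),(323,123),(323,214),(231,215)],45))
```

```text
K c [ 617.6 -192.7] sides [106.4 108.7 113.4 108.9] ang [25. 27. 25. 23.] mean 25.2
```

Emit:
{"op": "carry_out", "data": {
  "deltas": [0,0,0,0.0489,0.0042,0.0015,-1,0,0,0,0.0489,0.0042,0.0015,-1,0,0,0,0.0489,0.0042,0.0015,-1,0,0,0,0.0489,0.0042,0.0015,-1,0,0,0,0.0489,0.0042,0.0015,-1,0,0,0,0.0489,0.0042,0.0015,-1,0,0,0,0.0489,0.0042,0.0015,-1,0,0,0,0.0489,0.0042,0.0015,-1,0,0,0,0.0489,0.0042,0.0015,-1,0,0,0,0.0489,0.0042,0.0015,-1,0,0,0,0.0489,0.0042,0.0015,-1,0,0,7.7,0,0,0,-1]
}}

```text
clock: 16.85
eef_pos: [431.8, 318.6, 299.7]
tool_rot: [-3.138, -0.003, 1.873]
force: [0.1, -1.2, -0.8]
width: 85.4
gripper_force: 0.0
```

Emit:
{"op": "carry_out", "data": {
  "deltas": [0,0,7.6,0,0,0.03,-1,0,0,0,0,0,0,-1,0,0,0,0,0,0,-1]
}}

```text
clock: 17.23
eef_pos: [435.0, 314.7, 271.1]
tool_rot: [-3.14, 0.0, 1.738]
force: [0.2, 0.4, -0.2]
width: 85.4
gripper_force: 0.0
```

Run:
```python
from h import *
cal,im=snap("w5"); s=ctrl.read_state(); print(s["clock"],s["eef_pos"].round(1),np.degrees(s["tool_rot"]).round(1),s["force"].round(2))
p=px(cal,(434,315,90)); print(p); lid(im,cal,p,90,18,40)
```

```text
17.275 [435.3 314.9 271.5] [-180.    -0.    99.6] [ 0.09  0.54 -0.19]
[275.52203762 187.7798609 ]
ring 280.5 187.8 41.5 42.9 -> [438.6 315.8  90. ]
ring 280.4 187.8 44.7 45.3 -> [438.6 315.7  90. ]
```

View pics/w5.png

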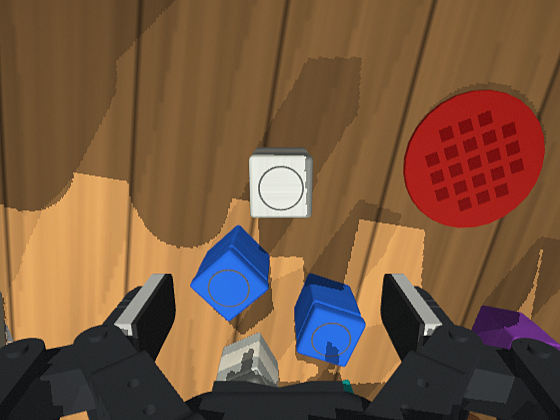

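Tin C's lid is at (250–311, 156–218), square to the tool. Grasping and lifting.

Run:
```python
from h import *
leg(438.6,315.7,42,99.6)
```

```text
shift [2.000e-01 3.400e+00 2.295e+02] rows 5 each m [0.     0.0007 0.0459] turn wz -0.0
```

Emit:
{"op": "carry_out", "data": {
  "deltas": [0,0,0,0.0002,0.0034,0.0395,-1,0,0,0,0,0,0.05,-1,0,0,0,0,0,0.05,-1,0,0,0,0,0,0.05,-1,0,0,0,0,0,0.04,-1,0,0,0,0,0,0,0,0,0,0,0,0,0,1,0,0,0,0,0,0,1,0,0,0,0,0,0,1,0,0,0,0,0,0,1]
}}

```text
clock: 18.52
eef_pos: [438.8, 315.6, 42.4]
tool_rot: [3.141, -0.0, 1.736]
force: [-0.3, -0.4, 2.9]
width: 59.5
gripper_force: 65.4
```

Emit:
{"op": "carry_out", "data": {
  "deltas": [0,0,0,0,0,-0.02,1,0,0,0,0,0,-0.03,1,0,0,0,0,0,-0.05,1,0,0,0,0,0,-0.05,1,0,0,0,0,0,-0.05,1,0,0,0,0,0,-0.04,1,0,0,0,0,0,0,1,0,0,0,0,0,0,1,0,0,0,0,0,0,1]
}}

```text
clock: 19.65
eef_pos: [437.7, 314.6, 280.0]
tool_rot: [-3.138, 0.002, 1.736]
force: [-0.4, -0.2, -1.9]
width: 59.5
gripper_force: 65.5
```

Run:
```python
from h import *
s=ctrl.read_state(); print(s["clock"],s["eef_pos"].round(1),np.degrees(s["tool_rot"]).round(1),s["force"].round(2),s["width"])
leg(618.4,-192.4,285,114.8)
```

```text
19.65 [437.7 314.6 280. ] [-1.798e+02  1.000e-01  9.950e+01] [-0.42 -0.16 -1.93] 59.45790309059338
shift [-529.9   94.7   -5. ] rows 11 each m [-0.0482  0.0086 -0.0005] turn wz -15.3
```

Emit:
{"op": "carry_out", "data": {
  "deltas": [0,0,0,-0.0482,0.0086,-0.0005,1,0,0,0,-0.0482,0.0086,-0.0005,1,0,0,0,-0.0482,0.0086,-0.0005,1,0,0,0,-0.0482,0.0086,-0.0005,1,0,0,0,-0.0482,0.0086,-0.0005,1,0,0,0,-0.0482,0.0086,-0.0005,1,0,0,0,-0.0482,0.0086,-0.0005,1,0,0,0,-0.0482,0.0086,-0.0005,1,0,0,0,-0.0482,0.0086,-0.0005,1,0,0,0,-0.0482,0.0086,-0.0005,1,0,0,0,-0.0482,0.0086,-0.0005,1,0,0,-7.7,0,0,0,1]
}}

```text
clock: 21.15
eef_pos: [618.5, -198.1, 284.3]
tool_rot: [-3.137, 0.001, 1.866]
force: [-0.5, 1.4, -2.5]
width: 59.4
gripper_force: 65.6
```

Emit:
{"op": "carry_out", "data": {
  "deltas": [0,0,-7.6,0,0,0,1,0,0,0,0,0,0,1,0,0,0,0,0,0,1]
}}

```text
clock: 21.52
eef_pos: [618.7, -191.8, 286.2]
tool_rot: [-3.14, -0.001, 2.001]
force: [0.3, 0.2, -2.2]
width: 59.6
gripper_force: 65.5
```

Run:
```python
from h import *
s=ctrl.read_state(); print(s["clock"],s["eef_pos"].round(1),np.degrees(s["tool_rot"]).round(1),s["force"].round(2),s["width"])
leg(618.4,-192.5,185,114.8)
```

```text
21.525 [ 618.7 -191.8  286.2] [-1.799e+02 -1.000e-01  1.147e+02] [ 0.32  0.21 -2.19] 59.55940999180164
shift [ -0.5  -0.6 101.2] rows 2 each m [-0.0003 -0.0003  0.0506] turn wz -0.1
```

Emit:
{"op": "carry_out", "data": {
  "deltas": [0,0,0,-0.0005,-0.0006,0.04,1,0,0,0,0,0,0.04,1,0,0,0,0,0,0.016,1,0,0,0,0,0,0.005,1,0,0,0,0,0,0,1,0,0,0,0,0,0,1]
}}

```text
clock: 22.28
eef_pos: [619.7, -192.6, 187.6]
tool_rot: [3.14, 0.002, 2.003]
force: [0.8, 1.1, -2.0]
width: 59.4
gripper_force: 65.5
```

Emit:
{"op": "carry_out", "data": {
  "deltas": [0,0,0,0.0002,0.0002,0.004,1,0,0,0,0,0,0.002,1,0,0,0,0,0,0,1,0,0,0,0,0,0,1]
}}

```text
clock: 22.78
eef_pos: [618.8, -192.3, 180.1]
tool_rot: [-3.141, -0.0, 2.003]
force: [0.1, -0.6, -1.9]
width: 59.0
gripper_force: 65.5
```

Emit:
{"op": "carry_out", "data": {
  "deltas": [0,0,0,0,0.0005,0.0015,1,0,0,0,0,0,0.001,1,0,0,0,0,0,0,1,0,0,0,0,0,0,1]
}}

```text
clock: 23.28
eef_pos: [619.2, -192.2, 177.5]
tool_rot: [-3.141, -0.0, 2.003]
force: [0.7, 0.4, -3.2]
width: 59.6
gripper_force: 65.6
```

Emit:
{"op": "carry_out", "data": {
  "deltas": [0,0,0,0,0,0.001,1,0,0,0,0,0,0,1,0,0,0,0,0,0,1]
}}

```text
clock: 23.65
eef_pos: [619.5, -192.2, 177.4]
tool_rot: [3.141, 0.001, 2.003]
force: [-2.2, 0.5, 4.4]
width: 59.3
gripper_force: 66.0
```

Seated (+4.4 N). Releasing and rising.

Emit:
{"op": "carry_out", "data": {
  "deltas": [0,0,0,0,0,0,0,0,0,0,0,0,0,-1,0,0,0,0,0,0,-1,0,0,0,0,0,0,-1,0,0,0,0,0,-0.03,-1,0,0,0,0,0,-0.05,-1,0,0,0,0,0,-0.05,-1,0,0,0,0,0,0,-1,0,0,0,0,0,0,-1]
}}

```text
clock: 24.78
eef_pos: [618.8, -192.2, 306.0]
tool_rot: [-3.14, -0.0, 2.003]
force: [-0.2, -1.0, -0.5]
width: 85.5
gripper_force: 0.0
```

Run:
```python
from h import *
cal,im=snap("w6"); s=ctrl.read_state(); print(s["clock"],s["eef_pos"].round(1),np.degrees(s["tool_rot"]).round(1),s["force"].round(2))
p=px(cal,(619,-192,225)); print(p); lid(im,cal,p,225,18,60)
s=leg(441.8,56.8,307,36.8)
```

```text
24.825 [ 618.4 -192.3  305.2] [-1.799e+02 -1.000e-01  1.148e+02] [-0.27 -0.54 -0.24]
[276.39601563 220.55694483]
ring 278.5 221.6 56.9 59.8 -> [ 620.6 -192.1  225. ]
ring 278.5 221.4 61.2 64.0 -> [ 620.5 -192.   225. ]
ring 279.2 218.6 97.1 101.3 -> [ 620.1 -189.9  225. ]
shift [300.2 -55.9  -1.8] rows 6 each m [ 0.05   -0.0093 -0.0003] turn wz 78.0
```

View pics/w6.png

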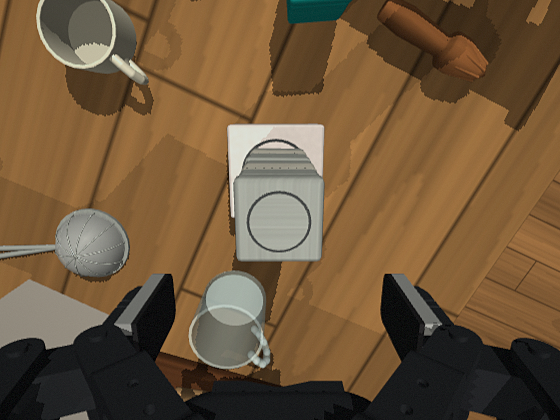

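The column is straight: C's lid ring at (278,221) gives (620.5,-192), against B at (619,-192) and the cake tin at (618,-193). Now I'll fetch the full tin A.

Emit:
{"op": "carry_out", "data": {
  "deltas": [0,0,0,0.05,-0.0093,0,-1,0,0,0,0.05,-0.0093,0,-1,0,0,0,0.05,-0.0093,0,-1,0,0,0,0.05,-0.0093,0,-1,0,0,0,0.05,-0.0093,0,-1,0,0,0,0.05,-0.0093,0,-1,0,0,9.75,0,0,0,-1,0,0,9.75,0,0,0,-1,0,0,9.75,0,0,0,-1,0,0,9.75,0,0,0,-1,0,0,9.75,0,0,0,-1,0,0,9.75,0,0,0,-1]
}}

```text
clock: 26.32
eef_pos: [442.0, 56.5, 305.3]
tool_rot: [-3.139, 0.002, 0.977]
force: [-0.2, -0.0, -0.4]
width: 85.3
gripper_force: 0.0
```

Emit:
{"op": "carry_out", "data": {
  "deltas": [0,0,9.75,0,0,0,-1,0,0,9.75,0,0,0.035,-1,0,0,0,0,0,0,-1,0,0,0,0,0,0,-1]
}}

```text
clock: 26.82
eef_pos: [442.9, 57.0, 271.7]
tool_rot: [-3.141, 0.001, 0.645]
force: [-0.1, 0.0, 0.6]
width: 85.4
gripper_force: 0.0
```

Run:
```python
from h import *
cal,im=snap("w7"); s=ctrl.read_state(); print(s["clock"],s["eef_pos"].round(1),np.degrees(s["tool_rot"]).round(1),s["force"].round(2))
p=px(cal,(442,57,90)); print(p); lid(im,cal,p,90,18,60)
s=leg(441.8,56.8,42,36.8)
```

```text
26.875 [443.3  57.  272.1] [-180.    -0.    36.9] [ 0.58 -0.79 -0.03]
[276.50963037 189.9660983 ]
ring 277.2 191.1 41.1 42.4 -> [441.5  55.8  90. ]
ring 277.3 191.0 44.5 45.2 -> [441.7  55.8  90. ]
shift [ -1.3  -0.7 230.1] rows 5 each m [-0.0003 -0.0001  0.046 ] turn wz 0.1
```

Emit:
{"op": "carry_out", "data": {
  "deltas": [0,0,0,-0.001,0,0.04,-1,0,0,0,0,0,0.05,-1,0,0,0,0,0,0.05,-1,0,0,0,0,0,0.05,-1,0,0,0,0,0,0.04,-1,0,0,0,0,0,0,0,0,0,0,0,0,0,1,0,0,0,0,0,0,1,0,0,0,0,0,0,1,0,0,0,0,0,0,1]
}}

```text
clock: 28.12
eef_pos: [442.5, 56.1, 42.3]
tool_rot: [3.141, -0.001, 0.642]
force: [-0.5, 0.5, 1.1]
width: 59.2
gripper_force: 66.0
```

Emit:
{"op": "carry_out", "data": {
  "deltas": [0,0,0,0,0,-0.02,1,0,0,0,0,0,-0.03,1,0,0,0,0,0,-0.04,1,0,0,0,0,0,-0.04,1,0,0,0,0,0,-0.04,1,0,0,0,0,0,-0.03,1,0,0,0,0,0,0,1,0,0,0,0,0,0,1,0,0,0,0,0,0,1,0,0,0,0,0,0,1]
}}

```text
clock: 29.38
eef_pos: [441.4, 56.2, 240.6]
tool_rot: [-3.14, 0.002, 0.642]
force: [-0.2, -0.6, -5.7]
width: 59.3
gripper_force: 67.5
```

Run:
```python
from h import *
s=ctrl.read_state(); print(s["clock"],s["eef_pos"].round(1),np.degrees(s["tool_rot"]).round(1),s["force"].round(2),s["width"],s["qd"].round(3))
cv2.imwrite("pics/scene9.png",ctrl.get_image("scene")[:,:,::-1])
```

```text
29.375 [441.4  56.2 240.6] [-1.799e+02  1.000e-01  3.680e+01] [-0.19 -0.63 -5.66] 59.27783629260893 [ 0.001 -0.005 -0.003 -0.009  0.001  0.002 -0.001]
```

View pics/scene9.png

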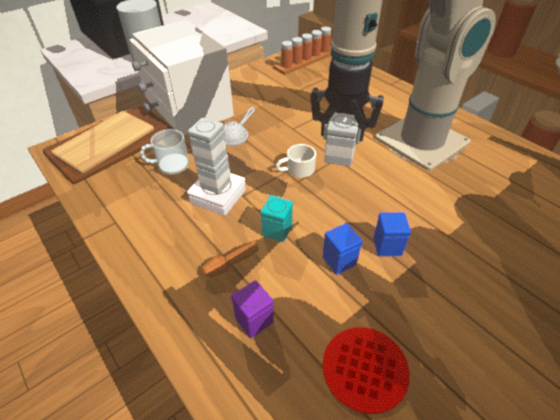

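The column stands on the cake tin at (212,160), the full tin is held upright at (342,140) with its underside about 20 cm up, and everything else is in its place. Handing in.

```bash
python3 -c "
from cell import ctrl
print(ctrl.finish_job())"
```

```text
the job is handed in; nothing more can be done
None
```

Job handed in at about 29 s: the two light tins (about 0.2 kg each) are stacked within about 3 mm of centre on the cake tin, and the full one (about 0.58 kg) is held upright with its underside about 20 cm above the counter.

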